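# Roll the moulded bar into the V-block and push it against the stop

## Robot

A 7-joint arm with a two-finger parallel gripper is mounted at the origin on the work surface. World frame = base frame: x ahead of the robot, y to its left, z up, the work surface at z = 0. Lengths are in m, angles in rad, forces in N, time in s.
With the tool pointing down it reaches from about 0.375 to 0.925 m from the base axis. Payload 3.1 kg.
Tool frame: the origin (TCP) lies at the very end of the fingers, on their centre line; the grasp point (between the pads) lies 19 mm behind it; z points along the fingers, x is the direction in which the jaws open and shut, and the axes are right-handed (so a half turn about z gives the same grasp; the last joint's range is limited). The gripper opens to 85 mm and grips with 20 to 120 N. Pads are 22 mm wide; open, the fingers measure 114 mm over their backs; the gripper's body (76 mm by 85 mm) begins 54 mm behind the grasp point. The pads swing forward as they close: fully open they stand 13 mm farther back than shut.
Start: joints at [1.115, 0.383, 0.044, 1.598, -0.018, 1.161, -0.05], TCP at [0.228, -0.609, 0.231] pointing down, gripper open.
Joint ranges: [-2.61, 2.61], [-0.41, 2.15], [-1.48, 1.57], [0, 2.5], [-1.57, 4.71], [0.05, 1.97], [-2.85, 2.85]. Speed limits (rad/s): [2.79, 2.79, 3.14, 3.14, 3.14, 3.14, 3.14].

## Interface

Orientations are given as a rotation vector (axis times angle).
In Python, from bench import env, imaging, workorder gives the robot as it stands. The module is installed in compiled form; this text tells all that it offers.
- The arm moves only by the tool drive_tool, never from a script. Its argument "targets" is a list of rows, each an object with "dp": the shift along the tool's x, y, z in units of 30 mm (1.0 is 30 mm), a list of three; "turn": the turn about the tool's z in units of 8 degrees (1.0 is 8 degrees); "claw": the closure, from -1 (fully open) to 1 (shut). In form: [{"dp": [tx, ty, tz], "turn": turn, "claw": claw}, ...]. A call has 1 to 8 rows; each row is the pose to reach, as a shift and turn from the pose commanded when the call began, along the tool's axes at that moment; what a row does not reach only later rows make up. A row lasts 1/10 s, in which the tool goes at most 50 mm and 8.59 degrees, less where a joint would pass 70% of its speed; a pose out of reach is approached as far as the arm can. A call with a gripper value outside its range is refused whole. The fingers move at their own pace and stop on an object; "newtons" is the grip in N (left out, the last holds). Time passes only in rows, so rows that repeat a pose let the fingers close. It gives the time, the measured TCP pose, the force and the opening at its end, in the units of the state.
- env.sense(): the state, without advancing time (a new reading comes with each control period).
- imaging.camera(name): name is "scene" or "top"; returns (picture, depth): 384x512x3 uint8, red, green, blue; 384x512 float32, m along the optical axis (not along the pixel's ray), 0 where there is no reading.
- imaging.camera_info(name): a dict with "K" (3x3 intrinsics, pixels), "dist_coeffs" ([k1, k2, p1, p2, k3] as OpenCV has them; the pictures are not rectified), "cam_to_world" (4x4, takes a point from camera to world coordinates). Camera axes: x right, y up, looking along -z (the intrinsics and any distortion apply to the point x, -y, -z); pixel columns grow to the right and rows downward; lengths in m; the calibration is good to about 2 mm. A picture is of the moment at which its call begins. camera_info takes no time and is no camera call.
- workorder.sign_off(): hands the job in, once; it reports no verdict.
The state is a dict: "time_s": time; "qpos": joint angles; "qvel": joint speeds; "joint_torque": joint torques, N m; "tcp_pos": TCP position; "ee_rot": TCP orientation; "wrist_force": force on the tool from outside, world axes, zero at the start; "moment": the same for the moment, N m; "finger_gap": finger opening in m.
Only numpy, scipy, OpenCV 4.12 (cv2) and the standard library are available. Lean on these libraries where they do the work, as an engineer would, in place of code of your own. Each camera call takes 0.05 s, during which the arm holds its last target.

## Task

Roll the long round bar along the bench by its side, up the ramp and into the groove of the V-block, then push on its end so that it slides along the groove until it rests against the end stop. Only push it gently with the fingers, do not pinch or lift it, and leave the other things on the bench where they are.

Things in the scene. Friction and masses are not known exactly. Their poses are not given: they have to be found in the camera images.
- bar: solid round plastic bar, the long one lying on the bench: 40 mm in diameter, 130 mm long, about 0.16 kg. Origin at its centre, x along its axis. It starts on the bench on the ramp side of the V-block, within 0.15 rad of parallel to the groove, its centre 40 to 70 mm farther towards the groove's open +x end than its final place. Slippery plastic. It rolls easily, square to its own axis; a push near one end hardly turns it.
- vblock: bare metal V-block fixed to the bench. Origin at bench level under the bottom line of its 90-degree groove; x along the groove (roughly away from the robot), y across it (roughly to the robot's left). Groove 200 mm long (x -85 to +115 mm), bottom line 1 mm above the bench; its +y flank rises at 45 degrees to y = 30, z = 31 mm, then a flat top to y = 45 mm. Open at the +x end.
- vblock_crest (a point): point on the crest between ramp and groove (V-block frame: x = 0, y = -18, z = 19 mm). From here a plain ramp as long as the groove falls away on the -y side to bench level at y = -112 mm, and the groove's near flank falls at 45 degrees to the bottom line.
- vblock_stop (a point): inner face of the end stop, at the height of the seated bar's axis (V-block frame: x = -85, y = 0, z = 29.3 mm). The stop is a steel plate 46 mm high, 12 mm thick, y -112 to +45 mm, closing the end of groove and ramp nearer the robot.
- vblock_seat (a point): where the bar's centre is when it lies in the groove with its end against the end stop: x = -20, y = 0, z = 29.3 mm in the V-block's frame
- cap1: blue bottle cap, open side up, 38 mm wide, 14 mm high; bystander. Origin: centre of its underside
- cap2: blue bottle cap like cap1; bystander. Origin: centre of its underside
- cap3: blue bottle cap like cap1; bystander. Origin: centre of its underside
- jar: glass jar with a lid, 60 mm wide, 85 mm high; bystander. Origin: centre of its underside
- stub: short round offcut standing on its end, 40 mm in diameter, 45 mm high; bystander. Origin: centre of its underside
- spray: plastic bottle, 56 mm wide, 160 mm high; bystander. Origin: centre of its underside
- spatula: spatula lying flat, 200 mm long; bystander, origin on its underside
Not all that is in view belongs to the job. Of the things shaped like the bar, the blue one is meant.

How it is judged:
By the outcome, as a careful person would: the job done as asked, in the order asked, and still so for the second after the job is handed in, with the robot touching nothing.
It also fails if it takes over 58 s, if anything falls off the work surface, if the arm or the gripper's body presses on something with over 40 N, if the wrist force passes 120 N, or if a joint passes its speed limit or range.

## Working session

There is one attempt and no reset: what is moved stays moved. The work goes in short steps, Python scripts to look and compute and a tool call to move; the robot and the scene stay as the last step left them, time stands still between calls to the robot, and variables do not carry over. Pictures are saved under pics/ and viewed, and the job is handed in when it is done.

Besides the shell and the picture viewer there is one more tool, called as name([rows], argument=value, ...), one row to a line, values as JSON. drive_tool: Moves the arm, as the interface text tells. Its arguments: {"type":"object","properties":{"targets":{"type":"array"},"newtons":{"type":"number"}},"required":["targets"]}

```bash
mkdir -p pics
python3 - <<'E'
from bench import env, imaging
import cv2, numpy as np
s=env.sense(); print(s)
for n in ("scene","top"):
    p,d=imaging.camera(n); i=imaging.camera_info(n); print(n,i)
    cv2.imwrite(f"pics/{n}0.png",cv2.cvtColor(p,cv2.COLOR_RGB2BGR)); np.savez(f"{n}0.npz",p=p,d=d,**{k:np.array(v) for k,v in i.items()})
E
```

```text
{'time_s': 0.0, 'qpos': array([ 1.11519212,  0.38388252,  0.04383911,  1.59955295, -0.01789981,
        1.16120532, -0.04989871]), 'qvel': array([ 0.000938  , -0.00103933,  0.00100429,  0.00023635,  0.00018983,
        0.00095895, -0.00038158]), 'joint_torque': array([-3.84466057e-04, -4.33463287e+01,  1.02391630e+00, -2.49511707e+01,
        1.04984856e-02,  1.13352964e-02, -1.67880404e-05]), 'tcp_pos': array([ 0.22730601, -0.60796071,  0.22986629]), 'ee_rot': array([-2.58021469,  1.7897897 ,  0.00355193]), 'wrist_force': array([-0.27578578,  0.77719988,  0.33173142]), 'moment': array([-0.01160017, -0.04796423, -0.01020063]), 'finger_gap': 0.08555203626609978}
scene {'K': array([[394.38124419,   0.        , 256.5448639 ],
       [  0.        , 394.38124419, 193.26546687],
       [  0.        ,   0.        ,   1.        ]]), 'dist_coeffs': array([-0.0342639,  0.       ,  0.       ,  0.       ,  0.       ]), 'cam_to_world': array([[-0.72180702, -0.50770433,  0.47035193,  1.05199758],
       [ 0.69209095, -0.5273597 ,  0.49285075,  0.47270018],
       [-0.0021778 ,  0.68126944,  0.73202951,  0.80826021],
       [ 0.        ,  0.        ,  0.        ,  1.        ]])}
top {'K': array([[472.61320123,   0.        , 258.06280385],
       [  0.        , 472.61320123, 188.01982431],
       [  0.        ,   0.        ,   1.        ]]), 'dist_coeffs': array([-0.17329746,  0.        ,  0.        ,  0.        ,  0.        ]), 'cam_to_world': array([[-0.0065339 ,  0.98669541, -0.16244839,  0.35129752],
       [-0.9999539 , -0.00530395,  0.00800386, -0.02139455],
       [ 0.00703575,  0.1624932 ,  0.98668458,  1.39653406],
       [ 0.        ,  0.        ,  0.        ,  1.        ]])}
```

View pics/scene0.png

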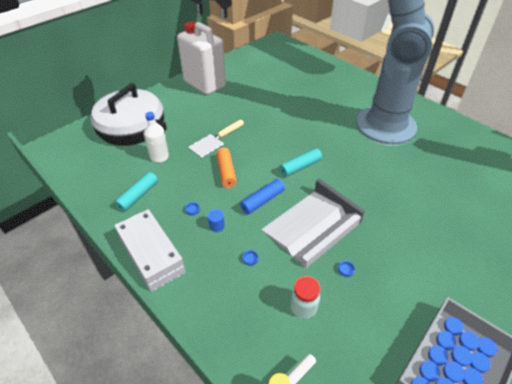

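View pics/top0.png

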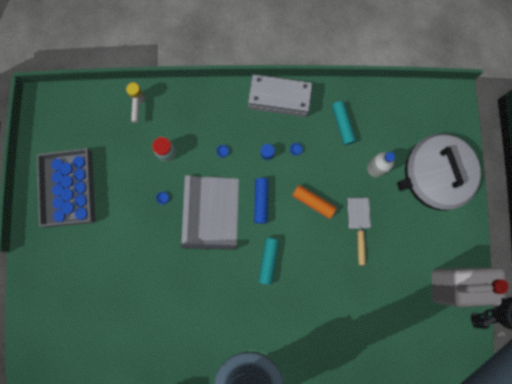

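The blue bar is at about (261,200) in the top view and (263,196) in the scene view. The V-block is at (210,212) in the top view, with its stop at the bottom and the ramp facing the bar. Next I'll measure both.

```bash
cat > h.py <<'E'
import numpy as np, cv2
def cloud(d,i):
    K=np.array(i['K']);D=np.array(i['dist_coeffs']);T=np.array(i['cam_to_world'])
    h,w=d.shape; u,v=np.meshgrid(np.arange(w),np.arange(h))
    n=cv2.undistortPoints(np.stack([u.ravel(),v.ravel()],1).astype(float).reshape(-1,1,2),K,D).reshape(h,w,2)
    P=np.stack([n[...,0]*d,-n[...,1]*d,-d],-1)
    return P@T[:3,:3].T+T[:3,3]
def seg(p):
    return cv2.cvtColor(p,cv2.COLOR_RGB2HSV)
E
python3 - <<'E'
from h import *
for n in("top","scene"):
    z=np.load(n+"0.npz"); W=cloud(z['d'],z); hsv=seg(z['p']); ok=z['d']>0
    m=((hsv[...,0]>105)&(hsv[...,0]<125)&(hsv[...,1]>150)&(hsv[...,2]>60)&ok).astype(np.uint8)
    k,L,st,c=cv2.connectedComponentsWithStats(m)
    print(n)
    for j in range(1,k):
        if st[j,4]<30: continue
        P=W[L==j]; cc=P[:,:2].mean(0); 
        uu,s,vt=np.linalg.svd(P[:,:2]-cc,full_matrices=False); a=vt[0]*np.sign(vt[0,0]); t=(P[:,:2]-cc)@a; o=(P[:,:2]-cc)@np.array([-a[1],a[0]])
        print(c[j].round(),st[j,4],cc.round(4),"z",np.percentile(P[:,2],[5,50,98]).round(4),"ang",np.arctan2(a[1],a[0]).round(3),"len",np.percentile(t,[1,99]).round(4),np.percentile(o,[2,98]).round(4))
    # vblock region
    R=(W[...,0]>.3)&(W[...,0]<.65)&(W[...,1]>0)&(W[...,1]<.25)&ok&(hsv[...,1]<60)&(W[...,2]>-.01)&(W[...,2]<.06)
    P=W[R]; print("vb",len(P),P.min(0),P.max(0))
    print(cv2.minAreaRect(P[:,:2].astype(np.float32)))
    g=W[ok&(hsv[...,0]>60)&(hsv[...,0]<85)&(abs(W[...,0]-.5)<.25)&(abs(W[...,1])<.3)]; print("bench z",np.percentile(g[:,2],[5,50,95]))
E
```

```text
top
[296. 149.] 111 [ 0.7004 -0.1481] z [-0.0009  0.0042  0.0161] ang -0.419 len [-0.0162  0.0182] [-0.0158  0.0159]
[222. 151.] 112 [0.6955 0.0742] z [-0.0005  0.0047  0.019 ] ang 0.333 len [-0.0198  0.0151] [-0.0158  0.0159]
[267. 151.] 161 [ 0.6847 -0.06  ] z [0.0269 0.0448 0.0503] ang -0.087 len [-0.0185  0.0319] [-0.0174  0.0179]
[390. 156.] 69 [ 0.6434 -0.3947] z [0.0026 0.1601 0.1644] ang -0.995 len [-0.0162  0.0696] [-0.0112  0.0104]
[ 79. 188.] 531 [0.5823 0.5081] z [0.0127 0.0185 0.0239] ang 0.106 len [-0.0914  0.095 ] [-0.0156  0.0158]
[ 62. 189.] 1003 [0.5771 0.5626] z [0.0129 0.0233 0.0383] ang 0.105 len [-0.0911  0.0927] [-0.0349  0.0311]
[261. 200.] 567 [ 0.5402 -0.0405] z [0.0235 0.0363 0.0437] ang -0.024 len [-0.0631  0.0713] [-0.0179  0.0177]
[162. 198.] 116 [0.5531 0.2538] z [-0.0015  0.0033  0.0152] ang 1.151 len [-0.0166  0.0171] [-0.0158  0.0161]
vb 3993 [ 0.39932954  0.02715872 -0.00765538] [0.6225403  0.19678673 0.05362297]
((0.5096493363380432, 0.11163380742073059), (0.16681073606014252, 0.2208733856678009), 88.12372589111328)
bench z [-4.88228503e-03 -2.7636
[... 321 characters left out ...]
[-0.0159  0.022 ] [-0.0172  0.0157]
[216. 220.] 289 [ 0.6925 -0.0526] z [0.0088 0.0423 0.0471] ang 1.04 len [-0.0294  0.0134] [-0.0174  0.0178]
[250. 257.] 174 [0.6948 0.0746] z [0.0013 0.0046 0.0151] ang 0.939 len [-0.0159  0.0204] [-0.0166  0.0155]
[346. 268.] 190 [0.5519 0.2542] z [0.0007 0.0044 0.0163] ang 0.559 len [-0.0158  0.0209] [-0.0167  0.0157]
[457. 357.] 2956 [0.5664 0.5388] z [0.0161 0.0201 0.0364] ang -0.223 len [-0.0835  0.0998] [-0.0553  0.0484]
vb 4613 [ 0.35827534  0.02475955 -0.00385133] [0.64862966 0.2386856  0.05015984]
((0.5033085346221924, 0.13178354501724243), (0.2913111448287964, 0.2123507857322693), 0.33452537655830383)
bench z [-0.0027298  -0.00017468  0.00274813]
```

```bash
cat >> h.py <<'E'
def hmap(x,y):
    ramp=19*(y+112)/94; z=np.where(y<-18,ramp,np.where(y<0,1-y,np.where(y<30,1+y,31.)))
    z=np.where(x<-85,46,z); z=np.where((x<-97)|(x>115)|(y<-112)|(y>45),0,z); return z
E
python3 - <<'E'
from h import *
from scipy.optimize import minimize
Ws={}
for n in("top","scene"):
    z=np.load(n+"0.npz"); W=cloud(z['d'],z); hsv=seg(z['p']); ok=z['d']>0
    blue=(hsv[...,0]>88)&(hsv[...,1]>140)
    blue=cv2.dilate(blue.astype(np.uint8),np.ones((5,5)))>0
    R=(W[...,0]>.34)&(W[...,0]<.66)&(W[...,1]>-.03)&(W[...,1]<.22)&ok&~blue
    Ws[n]=W[R]*1000
def cost(q,P):
    c,s=np.cos(q[2]/1000),np.sin(q[2]/1000); d=P[:,:2]-q[:2]
    x=c*d[:,0]+s*d[:,1]; y=-s*d[:,0]+c*d[:,1]
    r=P[:,2]-hmap(x,y); return np.minimum(np.abs(r),12).mean()
for n,P in list(Ws.items())+[("both",np.vstack(list(Ws.values())))]:
    best=None
    for yaw in(-60,0,60):
        for dx in (-10,0,10):
          r=minimize(cost,[500+dx,145,yaw],args=(P,),method='Nelder-Mead',options=dict(initial_simplex=[[500+dx,145,yaw],[512+dx,145,yaw],[500+dx,155,yaw],[500+dx,145,yaw+50]]))
          if best is None or r.fun<best.fun: best=r
    print(n,len(P),best.x.round(2),best.fun)
E
```

```text
top 8665 [499.95 142.49 -29.71] 2.379900628003721
scene 8833 [499.87 144.49 -34.13] 2.100693974873629
both 17498 [499.87 143.86 -31.99] 2.267466765052915
```

```bash
cat >> h.py <<'E'
from scipy.optimize import least_squares
def barfit(z,n,zf=20.,box=None,c0=(.54,-.04)):
    W=cloud(z['d'],z); hsv=seg(z['p']); ok=z['d']>0
    m=((hsv[...,0]>105)&(hsv[...,0]<125)&(hsv[...,1]>140)&(hsv[...,2]>50)&ok).astype(np.uint8)
    k,L,st,c=cv2.connectedComponentsWithStats(m); best=[(abs(W[L==j][:,:2].mean(0)-c0).sum() if st[j,4]>60 else 9) for j in range(1,k)]
    j=1+int(np.argmin(best)); P=W[L==j]*1000; P=P[P[:,2]>zf-12]
    x0=P[:,0].mean()
    def res(q,P=P):
        d=(P[:,1]-q[0]-q[1]*(P[:,0]-x0))*np.cos(np.arctan(q[1])); return np.hypot(d,P[:,2]-q[2])-20
    q=least_squares(lambda q:np.append(res(q),(q[2]-zf)*3),[P[:,1].mean(),0,zf],loss='soft_l1',f_scale=2).x
    xe=np.percentile(P[:,0],[1,99]); xc=xe.mean()
    return dict(n=n,pix=c[j].round(1),cnt=len(P),xc=xc,ends=xe,y=q[0]+q[1]*(xc-x0),yaw=np.arctan(q[1]),z=q[2])
def to_v(x,y,V=(500.,143.5,-.032)):
    c,s=np.cos(V[2]),np.sin(V[2]);dx,dy=x-V[0],y-V[1]; return c*dx+s*dy,-s*dx+c*dy
E
python3 - <<'E'
from h import *
for n in("top","scene"):
    z=np.load(n+"0.npz"); b=barfit(z,n); print(b,to_v(b['xc'],b['y']))
    W=cloud(z['d'],z); m=(z['d']>0)&(W[...,2]>.12)&(W[...,0]>.1)&(W[...,0]<.8)&(W[...,1]<.1)&(W[...,1]>-.8)
    P=W[m]; 
    for a in np.arange(.1,.8,.1):
        for bb in np.arange(-.8,.1,.1):
            q=P[(P[:,0]>=a)&(P[:,0]<a+.1)&(P[:,1]>=bb)&(P[:,1]<bb+.1)]
            if len(q)>8: print("%.1f %.1f n%d zmax %.3f"%(a,bb,len(q),q[:,2].max()))
E
```

```text
{'n': 'top', 'pix': array([260.9, 200. ]), 'cnt': 555, 'xc': np.float64(539.4798967139201), 'ends': array([477.15799142, 601.80180201]), 'y': np.float64(-42.213211745412295), 'yaw': np.float64(-0.022871242985679507), 'z': np.float64(19.60287392308983)} (np.float64(45.40149331767405), np.float64(-184.3549936016471))
0.1 -0.6 n49 zmax 0.399
0.1 -0.5 n652 zmax 0.688
0.1 -0.4 n467 zmax 0.690
0.2 -0.7 n693 zmax 0.371
0.2 -0.6 n1531 zmax 0.424
0.2 -0.5 n62 zmax 0.640
0.3 -0.7 n363 zmax 0.217
0.3 -0.6 n349 zmax 0.196
0.5 -0.7 n39 zmax 0.138
0.5 -0.6 n56 zmax 0.139
0.6 -0.6 n192 zmax 0.145
0.6 -0.4 n116 zmax 0.165
{'n': 'scene', 'pix': array([261.9, 196. ]), 'cnt': 645, 'xc': np.float64(543.4891658634901), 'ends': array([479.47471341, 607.50361832]), 'y': np.float64(-39.88918756798637), 'yaw': np.float64(-0.0340176697727014), 'z': np.float64(19.453579791118386)} (np.float64(49.33435381454444), np.float64(-181.90388450511327))
0.1 -0.6 n9 zmax 0.307
0.2 -0.7 n312 zmax 0.299
0.2 -0.6 n639 zmax 0.314
0.3 -0.7 n348 zmax 0.214
0.3 -0.6 n385 zmax 0.192
0.5 -0.7 n13 zmax 0.137
0.5 -0.6 n47 zmax 0.137
0.6 -0.6 n164 zmax 0.138
0.6 -0.4 n140 zmax 0.163
```

drive_tool([
  {"dp": [0,0,-1.5],"turn": 0,"claw": -0.3},
  {"dp": [0,0,-3],"turn": 0,"claw": -0.3},
  {"dp": [-1,-1.3,-3],"turn": -1,"claw": -0.3},
  {"dp": [-2,-2.6,-3],"turn": -2,"claw": -0.3},
  {"dp": [-3,-3.9,-3],"turn": -3,"claw": -0.3},
  {"dp": [-4,-5.2,-3],"turn": -4,"claw": -0.3},
  {"dp": [-5,-6.5,-3],"turn": -5,"claw": -0.3},
  {"dp": [-6,-7.8,-3],"turn": -6,"claw": -0.3},
])

```text
time_s: 0.9
tcp_pos: [0.3841, -0.3562, 0.3208]
ee_rot: [-3.088, 0.577, 0.001]
wrist_force: [0.9, -0.7, -0.4]
finger_gap: 0.0554
```

drive_tool([
  {"dp": [0.25,-1.5,0],"turn": -0.5,"claw": -0.3},
  {"dp": [0.5,-3,0],"turn": -1,"claw": -0.3},
  {"dp": [0.7,-4.5,1],"turn": -1.5,"claw": -0.3},
  {"dp": [0.9,-5.8,2],"turn": -2,"claw": -0.3},
  {"dp": [1.2,-7.1,3],"turn": -2.45,"claw": -0.3},
  {"dp": [1.4,-8.3,4],"turn": -2.45,"claw": -0.3},
  {"dp": [1.6,-9.5,5],"turn": -2.45,"claw": -0.3},
  {"dp": [1.64,-10.2,6.4],"turn": -2.45,"claw": -0.3},
])

```text
time_s: 1.7
tcp_pos: [0.5448, -0.0877, 0.1296]
ee_rot: [-3.14, 0.046, -0.008]
wrist_force: [0.4, -0.5, 0.0]
finger_gap: 0.0554
```

```bash
cat > look.py <<'E'
import sys
from bench import env, imaging
from h import *
k=sys.argv[1]; zf=float(sys.argv[2]); c0=(float(sys.argv[3]),float(sys.argv[4]))
s=env.sense(); print(s['time_s'],s['tcp_pos'].round(4),s['ee_rot'].round(3),s['wrist_force'].round(2),round(s['finger_gap'],4))
for n in sys.argv[5:] or ["scene","top"]:
    p,d=imaging.camera(n); i=dict(imaging.camera_info(n)); cv2.imwrite(f"pics/{n}{k}.png",cv2.cvtColor(p,cv2.COLOR_RGB2BGR)); np.savez(f"{n}{k}.npz",p=p,d=d,**i)
    i.update(p=p,d=d)
    try: b=barfit(i,n,zf=zf,c0=c0); print({a:(np.round(v,3) if a!='n' else v) for a,v in b.items()},np.round(to_v(b['xc'],b['y']),1))
    except Exception as e: print(n,e)
E
python3 look.py 1 20 .54 -.04
```

```text
1.7 [ 0.5448 -0.0877  0.1296] [-3.14   0.046 -0.008] [ 0.35 -0.47  0.03] 0.0554
{'n': 'scene', 'pix': array([261.8, 196. ]), 'cnt': np.int64(646), 'xc': np.float64(543.929), 'ends': array([480.156, 607.702]), 'y': np.float64(-39.835), 'yaw': np.float64(-0.035), 'z': np.float64(19.441)} [  49.8 -181.8]
{'n': 'top', 'pix': array([260.4, 201.6]), 'cnt': np.int64(516), 'xc': np.float64(539.172), 'ends': array([477.126, 601.219]), 'y': np.float64(-42.242), 'yaw': np.float64(-0.033), 'z': np.float64(19.728)} [  45.1 -184.4]
```

View pics/scene1.png

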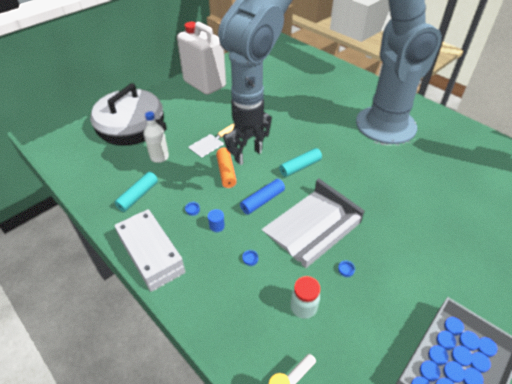

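drive_tool([
  {"dp": [0,0,1],"turn": 0,"claw": -0.3},
  {"dp": [0,0,2],"turn": 0,"claw": -0.3},
  {"dp": [0,0,3],"turn": 0,"claw": -0.3},
  {"dp": [0,0,3],"turn": 0,"claw": -0.3},
])

```text
time_s: 2.2
tcp_pos: [0.5376, -0.0927, 0.036]
ee_rot: [-3.141, 0.054, 0.014]
wrist_force: [-1.0, 0.5, -0.6]
finger_gap: 0.0553
```

```bash
python3 look.py 2 20 .54 -.04 scene
```

```text
2.2 [ 0.5376 -0.0927  0.036 ] [-3.141  0.054  0.014] [-1.01  0.47 -0.62] 0.0553
{'n': 'scene', 'pix': array([261.8, 196. ]), 'cnt': np.int64(645), 'xc': np.float64(543.854), 'ends': array([479.948, 607.759]), 'y': np.float64(-39.858), 'yaw': np.float64(-0.036), 'z': np.float64(19.526)} [  49.7 -181.9]
```

View pics/scene2.png

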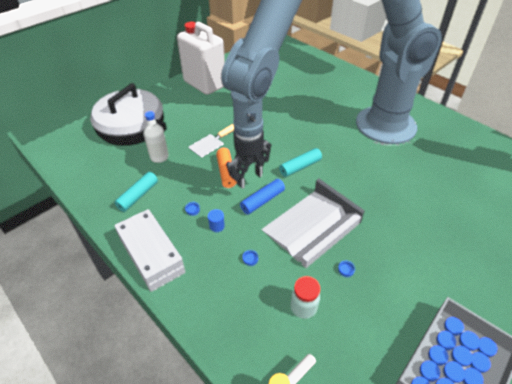

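Run:
```python
from h import *
for n in("top","scene"):
    z=np.load(n+"0.npz"); W=cloud(z['d'],z); h=seg(z['p']); m=(h[...,0]>4)&(h[...,0]<20)&(h[...,1]>150)&(z['d']>0)&(abs(W[...,0]-.55)<.15)&(abs(W[...,1]+.18)<.12)
    P=W[m]; i=P[:,1].argsort()[-25:]; print(n,P[i][::5].round(3), np.percentile(P[:,1],99))
from bench import env; s=env.sense(); print(s['tcp_pos'])
```

```text
top [[ 0.568 -0.146  0.04 ]
 [ 0.557 -0.143  0.034]
 [ 0.565 -0.143  0.041]
 [ 0.56  -0.14   0.036]
 [ 0.561 -0.137  0.033]] -0.13904612586143875
scene [[ 0.563 -0.136  0.007]
 [ 0.567 -0.135  0.018]
 [ 0.564 -0.135  0.013]
 [ 0.56  -0.134  0.03 ]
 [ 0.558 -0.132  0.023]] -0.13235685023946536
[ 0.53964842 -0.09268885  0.03812358]
```

drive_tool([
  {"dp": [0,0,0.4],"turn": 0,"claw": -0.3},
  {"dp": [0,0,0.8],"turn": 0,"claw": -0.3},
  {"dp": [0,0,0.95],"turn": 0,"claw": -0.3},
  {"dp": [0,0,0.95],"turn": 0,"claw": -0.3},
  {"dp": [0,-0.15,0.95],"turn": 0,"claw": -0.3},
  {"dp": [0,-0.3,0.95],"turn": 0,"claw": -0.3},
  {"dp": [0,-0.4,0.95],"turn": 0,"claw": -0.3},
  {"dp": [0,-0.5,0.95],"turn": 0,"claw": -0.3},
])

```text
time_s: 3.05
tcp_pos: [0.5425, -0.0759, 0.0111]
ee_rot: [-3.141, 0.051, -0.001]
wrist_force: [0.8, -0.4, 0.0]
finger_gap: 0.0554
```

drive_tool([
  {"dp": [0,-0.08,0],"turn": 0,"claw": -0.3},
  {"dp": [0,-0.16,0],"turn": 0,"claw": -0.3},
  {"dp": [0,-0.24,0],"turn": 0,"claw": -0.3},
  {"dp": [0,-0.32,0],"turn": 0,"claw": -0.3},
  {"dp": [0,-0.4,0],"turn": 0,"claw": -0.3},
  {"dp": [0,-0.5,0],"turn": 0,"claw": -0.3},
  {"dp": [0,-0.6,0],"turn": 0,"claw": -0.3},
  {"dp": [0,-0.7,0],"turn": 0,"claw": -0.3},
])

```text
time_s: 3.85
tcp_pos: [0.5429, -0.0553, 0.0108]
ee_rot: [-3.141, 0.052, 0.0]
wrist_force: [-0.0, 0.5, 0.2]
finger_gap: 0.0558
```

```bash
python3 look.py 3 20 .54 -.03 scene
```

```text
3.85 [ 0.5429 -0.0553  0.0108] [-3.141  0.052  0.   ] [-0.04  0.46  0.16] 0.0558
{'n': 'scene', 'pix': array([266. , 199.4]), 'cnt': np.int64(653), 'xc': np.float64(544.34), 'ends': array([480.413, 608.268]), 'y': np.float64(-23.498), 'yaw': np.float64(-0.032), 'z': np.float64(19.551)} [  49.7 -165.5]
```

View pics/scene3.png

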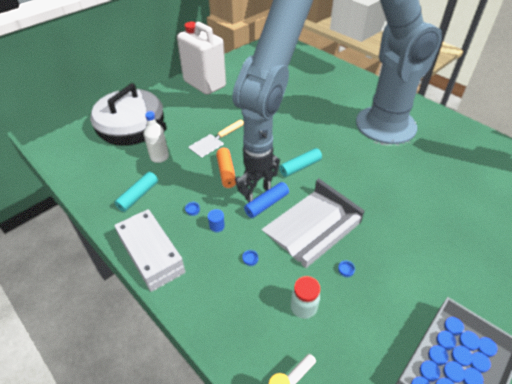

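drive_tool([
  {"dp": [0,-0.14,0],"turn": 0,"claw": -0.3},
  {"dp": [0,-0.28,0],"turn": 0,"claw": -0.3},
  {"dp": [0,-0.42,0],"turn": 0,"claw": -0.3},
  {"dp": [0,-0.56,0],"turn": 0,"claw": -0.3},
  {"dp": [0,-0.7,0],"turn": 0,"claw": -0.3},
  {"dp": [0,-0.84,0],"turn": 0,"claw": -0.3},
  {"dp": [0,-0.98,0],"turn": 0,"claw": -0.3},
  {"dp": [0,-1.12,0],"turn": 0,"claw": -0.3},
])

```text
time_s: 4.7
tcp_pos: [0.544, -0.0217, 0.0108]
ee_rot: [-3.141, 0.052, 0.0]
wrist_force: [-0.5, -0.4, -0.2]
finger_gap: 0.0556
```

drive_tool([
  {"dp": [0,-0.14,0],"turn": 0,"claw": -0.3},
  {"dp": [0,-0.28,0],"turn": 0,"claw": -0.3},
  {"dp": [0,-0.42,0],"turn": 0,"claw": -0.3},
  {"dp": [0,-0.56,-0.02],"turn": 0,"claw": -0.3},
  {"dp": [0,-0.7,-0.04],"turn": 0,"claw": -0.3},
  {"dp": [0,-0.84,-0.07],"turn": 0,"claw": -0.3},
  {"dp": [0,-0.98,-0.1],"turn": 0,"claw": -0.3},
  {"dp": [0,-1.12,-0.13],"turn": 0,"claw": -0.3},
])

```text
time_s: 5.5
tcp_pos: [0.5453, 0.0115, 0.0149]
ee_rot: [3.141, -0.053, 0.0]
wrist_force: [0.6, -0.7, -0.4]
finger_gap: 0.0557
```

```bash
python3 look.py 4 23 .54 .04 scene
```

```text
5.5 [0.5453 0.0115 0.0149] [ 3.141 -0.053  0.   ] [ 0.61 -0.73 -0.38] 0.0557
{'n': 'scene', 'pix': array([283.2, 212.6]), 'cnt': np.int64(663), 'xc': np.float64(547.216), 'ends': array([483.962, 610.47 ]), 'y': np.float64(43.366), 'yaw': np.float64(-0.032), 'z': np.float64(22.491)} [ 50.4 -98.6]
```

View pics/scene4.png

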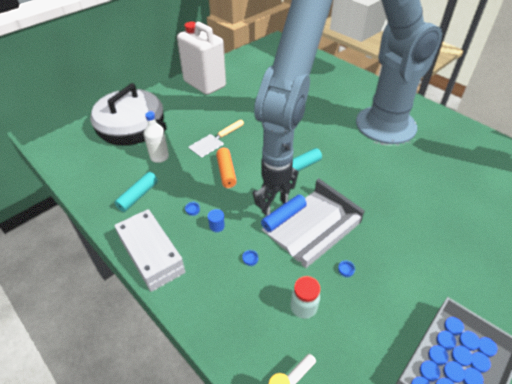

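drive_tool([
  {"dp": [0,-0.14,-0.03],"turn": 0,"claw": -0.3},
  {"dp": [0,-0.28,-0.06],"turn": 0,"claw": -0.3},
  {"dp": [0,-0.42,-0.09],"turn": 0,"claw": -0.3},
  {"dp": [0,-0.56,-0.12],"turn": 0,"claw": -0.3},
  {"dp": [0,-0.7,-0.15],"turn": 0,"claw": -0.3},
  {"dp": [0,-0.84,-0.18],"turn": 0,"claw": -0.3},
  {"dp": [0,-0.98,-0.21],"turn": 0,"claw": -0.3},
  {"dp": [0,-1.12,-0.24],"turn": 0,"claw": -0.3},
])

```text
time_s: 6.35
tcp_pos: [0.5462, 0.0455, 0.022]
ee_rot: [-3.141, 0.052, -0.0]
wrist_force: [-0.5, -0.9, 1.3]
finger_gap: 0.0553
```

drive_tool([
  {"dp": [0,-0.14,-0.03],"turn": 0,"claw": -0.3},
  {"dp": [0,-0.28,-0.06],"turn": 0,"claw": -0.3},
  {"dp": [0,-0.42,-0.09],"turn": 0,"claw": -0.3},
  {"dp": [0,-0.56,-0.12],"turn": 0,"claw": -0.3},
  {"dp": [0,-0.7,-0.15],"turn": 0,"claw": -0.3},
  {"dp": [0,-0.84,-0.18],"turn": 0,"claw": -0.3},
  {"dp": [0,-0.94,-0.2],"turn": 0,"claw": -0.3},
  {"dp": [0,-1.0,-0.21],"turn": 0,"claw": -0.3},
])

```text
time_s: 7.15
tcp_pos: [0.5473, 0.0757, 0.0283]
ee_rot: [-3.141, 0.051, -0.0]
wrist_force: [0.2, -1.7, 0.5]
finger_gap: 0.0556
```

```bash
python3 look.py 5 36 .54 .11 scene
```

```text
7.15 [0.5473 0.0757 0.0283] [-3.141  0.051 -0.   ] [ 0.25 -1.74  0.46] 0.0556
{'n': 'scene', 'pix': array([301.8, 224.2]), 'cnt': np.int64(686), 'xc': np.float64(550.183), 'ends': array([487.901, 612.465]), 'y': np.float64(107.415), 'yaw': np.float64(-0.04), 'z': np.float64(35.541)} [ 51.3 -34.5]
```

View pics/scene5.png

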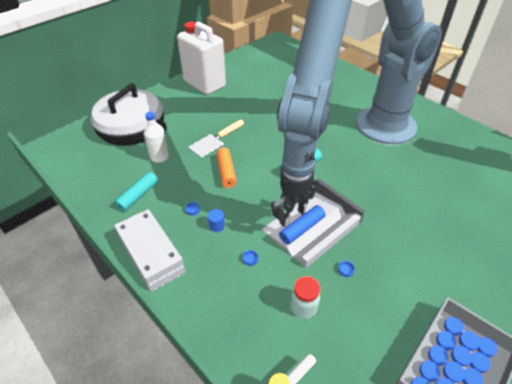

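drive_tool([
  {"dp": [0,-0.1,-0.02],"turn": 0,"claw": -0.3},
  {"dp": [0,-0.2,-0.04],"turn": 0,"claw": -0.3},
  {"dp": [0,-0.28,-0.06],"turn": 0,"claw": -0.3},
  {"dp": [0,-0.36,-0.08],"turn": 0,"claw": -0.3},
  {"dp": [0,-0.44,-0.09],"turn": 0,"claw": -0.3},
  {"dp": [0,-0.52,-0.1],"turn": 0,"claw": -0.3},
  {"dp": [0,-0.59,-0.11],"turn": 0,"claw": -0.3},
  {"dp": [0,-0.66,-0.12],"turn": 0,"claw": -0.3},
])

```text
time_s: 8.0
tcp_pos: [0.5478, 0.0957, 0.0318]
ee_rot: [-3.14, 0.051, -0.0]
wrist_force: [-0.5, -0.0, 0.9]
finger_gap: 0.0556
```

```bash
python3 look.py 6 33 .54 .13 scene
```

```text
8.0 [0.5478 0.0957 0.0318] [-3.14   0.051 -0.   ] [-0.49 -0.02  0.88] 0.0556
{'n': 'scene', 'pix': array([309.3, 230.1]), 'cnt': np.int64(700), 'xc': np.float64(550.775), 'ends': array([488.191, 613.359]), 'y': np.float64(133.365), 'yaw': np.float64(-0.034), 'z': np.float64(36.127)} [51.1 -8.5]
```

View pics/scene6.png

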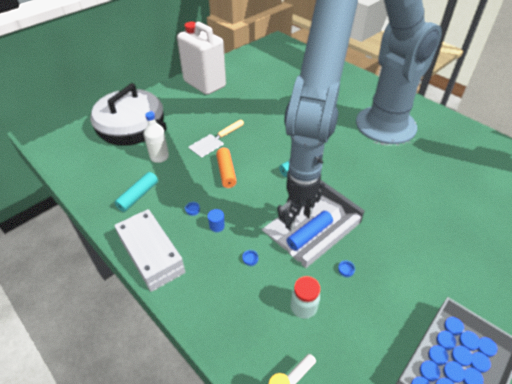

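drive_tool([
  {"dp": [0,0,0],"turn": 0,"claw": -0.3},
  {"dp": [0,0,0],"turn": 0,"claw": -0.3},
  {"dp": [0,0.3,-0.2],"turn": 0,"claw": -0.3},
  {"dp": [0,0.5,-0.8],"turn": 0,"claw": -0.3},
  {"dp": [0,0.5,-2],"turn": 0,"claw": 0.3},
  {"dp": [0,0.5,-3],"turn": 0,"claw": 1},
])

```text
time_s: 8.65
tcp_pos: [0.5473, 0.0784, 0.123]
ee_rot: [3.141, -0.055, -0.001]
wrist_force: [0.7, 0.5, 0.4]
finger_gap: 0.0271
```

```bash
python3 look.py 7 29.3 .54 .14
```

```text
8.65 [0.5473 0.0784 0.123 ] [ 3.141e+00 -5.500e-02 -1.000e-03] [0.71 0.47 0.43] 0.0271
{'n': 'scene', 'pix': array([311.9, 234.3]), 'cnt': np.int64(721), 'xc': np.float64(551.77), 'ends': array([489.505, 614.036]), 'y': np.float64(142.133), 'yaw': np.float64(-0.038), 'z': np.float64(28.727)} [51.8  0.3]
{'n': 'top', 'pix': array([195.5, 211. ]), 'cnt': np.int64(156), 'xc': np.float64(514.775), 'ends': array([482.482, 547.068]), 'y': np.float64(140.951), 'yaw': np.float64(-0.007), 'z': np.float64(29.471)} [14.8 -2.1]
```

View pics/scene7.png

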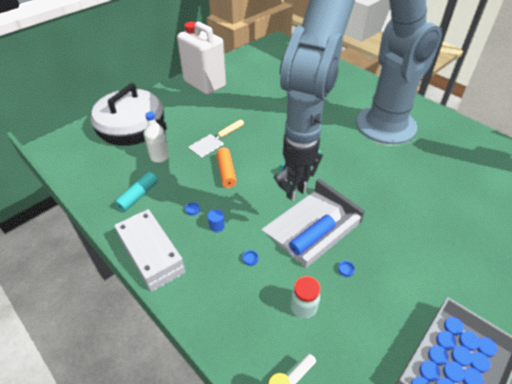

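drive_tool([
  {"dp": [0.9,-0.5,0],"turn": 0,"claw": 1},
  {"dp": [1.8,-1,0],"turn": 0,"claw": 1},
  {"dp": [2.7,-1.6,0],"turn": 0,"claw": 1},
  {"dp": [3.52,-2.13,0],"turn": 0,"claw": 1},
  {"dp": [3.52,-2.13,0.6],"turn": 0,"claw": 1},
  {"dp": [3.52,-2.13,1.4],"turn": 0,"claw": 1},
  {"dp": [3.52,-2.13,1.4],"turn": 0,"claw": 1},
  {"dp": [3.52,-2.13,1.4],"turn": 0,"claw": 1},
])

```text
time_s: 9.55
tcp_pos: [0.6534, 0.1388, 0.0783]
ee_rot: [3.14, -0.053, -0.006]
wrist_force: [1.3, 1.0, 1.0]
finger_gap: 0.0002
```

```bash
python3 look.py 8 29.3 .54 .14
```

```text
9.55 [0.6534 0.1388 0.0783] [ 3.14  -0.053 -0.006] [1.26 0.98 1.  ] 0.0002
{'n': 'scene', 'pix': array([311.9, 234.3]), 'cnt': np.int64(719), 'xc': np.float64(551.529), 'ends': array([488.957, 614.101]), 'y': np.float64(142.082), 'yaw': np.float64(-0.041), 'z': np.float64(28.755)} [51.5  0.2]
{'n': 'top', 'pix': array([196.4, 210.5]), 'cnt': np.int64(203), 'xc': np.float64(517.022), 'ends': array([482.445, 551.599]), 'y': np.float64(141.555), 'yaw': np.float64(-0.03), 'z': np.float64(29.56)} [17.1 -1.4]
```

View pics/scene8.png

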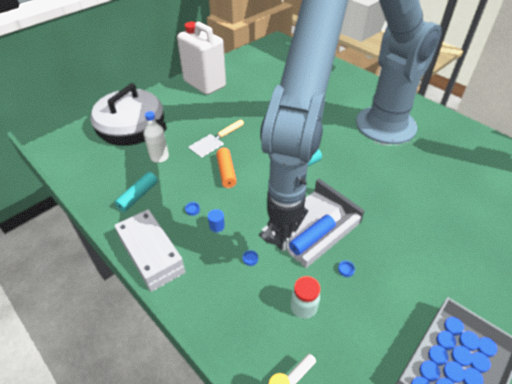

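Run:
```python
from h import *
z=np.load("scene8.npz");T=np.linalg.inv(z['cam_to_world'])
for P in([.6534,.1388,.0783],[.6163,.1398,.0293],[.615,.1398,.001]):
    c=T[:3,:3]@P+T[:3,3]; c*=[1,-1,-1]; print(cv2.projectPoints(c.reshape(1,3),np.zeros(3),np.zeros(3),z['K'],z['dist_coeffs'])[0].ravel())
im=cv2.imread("pics/scene8.png")[190:290,240:380]; cv2.imwrite("pics/c8.png",cv2.resize(im,None,fx=5,fy=5))
```

```text
[282.42467248 246.10208823]
[292.53231667 249.44263852]
[292.13767594 255.82260343]
```

View pics/c8.png

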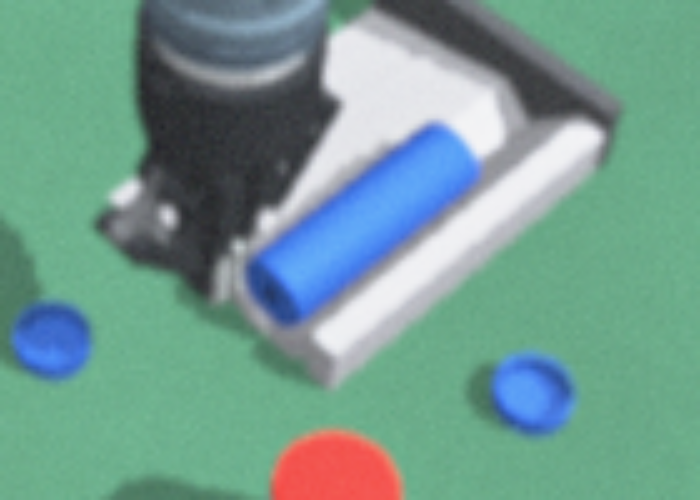

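drive_tool([
  {"dp": [0.2,0,0.6],"turn": 0,"claw": 1},
  {"dp": [0.2,0,1.2],"turn": 0,"claw": 1},
  {"dp": [0.2,0,1.7],"turn": 0,"claw": 1},
  {"dp": [0.2,0,1.87],"turn": 0,"claw": 1},
  {"dp": [0.2,0,1.87],"turn": 0,"claw": 1},
  {"dp": [0.2,0,1.87],"turn": 0,"claw": 1},
])

```text
time_s: 10.25
tcp_pos: [0.6612, 0.1404, 0.0239]
ee_rot: [-3.141, 0.052, -0.0]
wrist_force: [1.2, -0.2, 0.6]
finger_gap: -0.0002
```

```bash
python3 look.py 9 29.3 .54 .14 scene; python3 -c "
from h import *
im=cv2.imread('pics/scene9.png')[190:290,240:380]; cv2.imwrite('pics/c9.png',cv2.resize(im,None,fx=5,fy=5))"
```

```text
10.25 [0.6612 0.1404 0.0239] [-3.141  0.052 -0.   ] [ 1.24 -0.2   0.58] -0.0002
{'n': 'scene', 'pix': array([313.2, 233.7]), 'cnt': np.int64(672), 'xc': np.float64(554.455), 'ends': array([488.777, 620.133]), 'y': np.float64(141.872), 'yaw': np.float64(-0.048), 'z': np.float64(28.958)} [54.5  0.1]
```

View pics/c9.png

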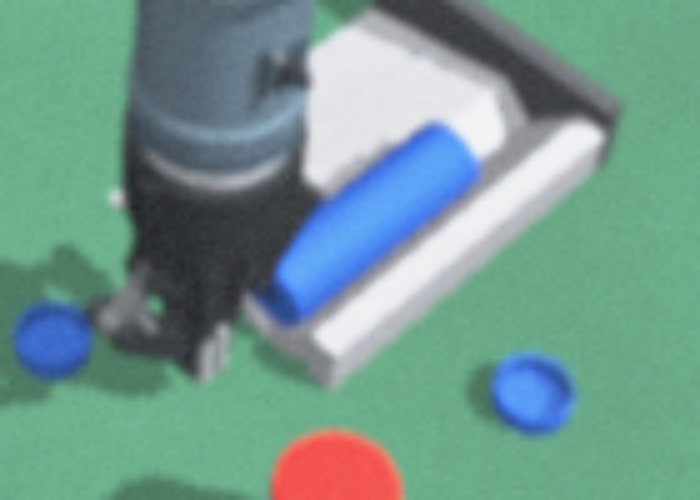

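drive_tool([
  {"dp": [-0.2,0.05,0],"turn": 0,"claw": 1},
  {"dp": [-0.4,0.07,0],"turn": 0,"claw": 1},
  {"dp": [-0.6,0.07,0],"turn": 0,"claw": 1},
  {"dp": [-0.75,0.07,0],"turn": 0,"claw": 1},
  {"dp": [-0.9,0.07,0],"turn": 0,"claw": 1},
  {"dp": [-1.03,0.07,0],"turn": 0,"claw": 1},
  {"dp": [-1.16,0.07,0],"turn": 0,"claw": 1},
  {"dp": [-1.3,0.07,0],"turn": 0,"claw": 1},
])

```text
time_s: 11.1
tcp_pos: [0.6222, 0.1393, 0.0238]
ee_rot: [-3.141, 0.052, -0.002]
wrist_force: [2.0, 0.2, -0.9]
finger_gap: 0.0003
```

```bash
python3 look.py 10 29.3 .54 .14 scene; python3 -c "
from h import *
im=cv2.imread('pics/scene10.png')[180:280,240:380]; cv2.imwrite('pics/c10.png',cv2.resize(im,None,fx=5,fy=5))"
```

```text
11.1 [0.6222 0.1393 0.0238] [-3.141e+00  5.200e-02 -2.000e-03] [ 1.97  0.16 -0.94] 0.0003
{'n': 'scene', 'pix': array([315.9, 232.3]), 'cnt': np.int64(592), 'xc': np.float64(549.112), 'ends': array([486.231, 611.994]), 'y': np.float64(142.091), 'yaw': np.float64(-0.035), 'z': np.float64(29.129)} [49.1  0.2]
```

View pics/c10.png

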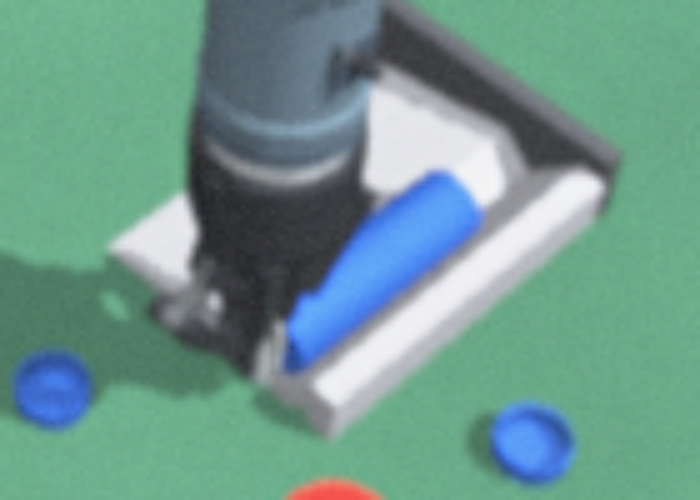

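drive_tool([
  {"dp": [-0.12,0,0],"turn": 0,"claw": 1},
  {"dp": [-0.25,0,0],"turn": 0,"claw": 1},
  {"dp": [-0.38,0,0],"turn": 0,"claw": 1},
  {"dp": [-0.51,0,0],"turn": 0,"claw": 1},
  {"dp": [-0.64,0,0],"turn": 0,"claw": 1},
  {"dp": [-0.77,0,0],"turn": 0,"claw": 1},
  {"dp": [-0.9,0,0],"turn": 0,"claw": 1},
  {"dp": [-1.03,0,0],"turn": 0,"claw": 1},
])

```text
time_s: 11.95
tcp_pos: [0.591, 0.1404, 0.0239]
ee_rot: [-3.141, 0.052, -0.001]
wrist_force: [1.3, -0.2, 1.4]
finger_gap: 0.0003
```

drive_tool([
  {"dp": [-0.13,0,0],"turn": 0,"claw": 1},
  {"dp": [-0.26,0,0],"turn": 0,"claw": 1},
  {"dp": [-0.39,0,0],"turn": 0,"claw": 1},
  {"dp": [-0.52,0,0],"turn": 0,"claw": 1},
  {"dp": [-0.65,0,0],"turn": 0,"claw": 1},
  {"dp": [-0.78,0,0],"turn": 0,"claw": 1},
  {"dp": [-0.88,0,0],"turn": 0,"claw": 1},
  {"dp": [-0.96,0,0],"turn": 0,"claw": 1},
])

```text
time_s: 12.75
tcp_pos: [0.5619, 0.1413, 0.0237]
ee_rot: [-3.141, 0.052, 0.0]
wrist_force: [1.2, -0.2, 1.1]
finger_gap: -0.0001
```

```bash
python3 look.py 11 29.3 .48 .14 scene; python3 -c "
from h import *
im=cv2.imread('pics/scene11.png')[170:270,260:400]; cv2.imwrite('pics/c11.png',cv2.resize(im,None,fx=5,fy=5))"
```

```text
12.75 [0.5619 0.1413 0.0237] [-3.141  0.052  0.   ] [ 1.18 -0.2   1.07] -0.0001
{'n': 'scene', 'pix': array([332.8, 218.8]), 'cnt': np.int64(575), 'xc': np.float64(484.58), 'ends': array([416.217, 552.944]), 'y': np.float64(144.511), 'yaw': np.float64(-0.037), 'z': np.float64(29.0)} [-15.4   0.5]
```

View pics/c11.png

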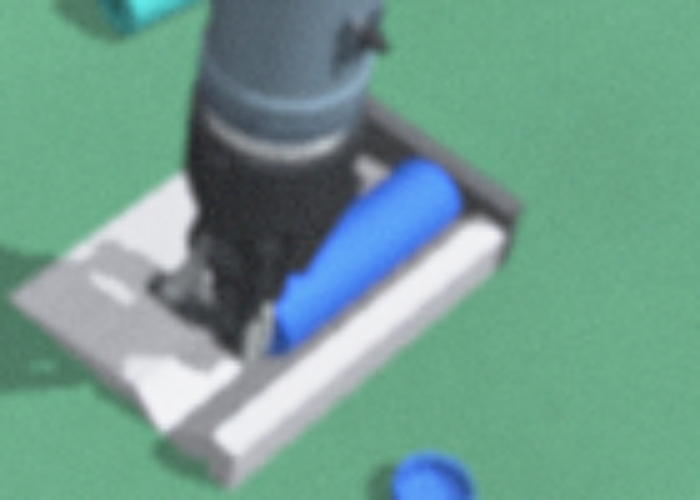

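drive_tool([
  {"dp": [-0.04,0,0],"turn": 0,"claw": 1},
  {"dp": [-0.08,0,0],"turn": 0,"claw": 1},
  {"dp": [-0.12,0,0],"turn": 0,"claw": 1},
  {"dp": [-0.12,0,0],"turn": 0,"claw": 1},
])

```text
time_s: 13.2
tcp_pos: [0.5583, 0.1413, 0.0235]
ee_rot: [3.141, -0.052, -0.001]
wrist_force: [-0.1, 0.3, -0.3]
finger_gap: 0.0
```

drive_tool([
  {"dp": [-0.03,0,0],"turn": 0,"claw": 1},
  {"dp": [-0.06,0,0],"turn": 0,"claw": 1},
  {"dp": [-0.06,0,0],"turn": 0,"claw": 1},
])

```text
time_s: 13.5
tcp_pos: [0.5573, 0.1413, 0.0237]
ee_rot: [-3.141, 0.052, -0.001]
wrist_force: [0.7, 0.8, -0.6]
finger_gap: 0.0001
```

drive_tool([
  {"dp": [-0.03,0,0],"turn": 0,"claw": 1},
  {"dp": [-0.06,0,0],"turn": 0,"claw": 1},
  {"dp": [-0.06,0,0],"turn": 0,"claw": 1},
])

```text
time_s: 13.8
tcp_pos: [0.5572, 0.1414, 0.0245]
ee_rot: [-3.14, 0.053, -0.006]
wrist_force: [4.6, 0.1, -0.7]
finger_gap: 0.0002
```

drive_tool([
  {"dp": [-0.03,0,0],"turn": 0,"claw": 1},
  {"dp": [-0.05,0,0],"turn": 0,"claw": 1},
  {"dp": [-0.05,0,0],"turn": 0,"claw": 1},
])

```text
time_s: 14.1
tcp_pos: [0.5572, 0.1415, 0.025]
ee_rot: [-3.14, 0.053, -0.011]
wrist_force: [7.0, -0.6, -0.6]
finger_gap: -0.0002
```

```bash
python3 look.py 12 29.3 .48 .14 scene; python3 -c "
from h import *
im=cv2.imread('pics/scene12.png')[170:270,260:400]; cv2.imwrite('pics/c12.png',cv2.resize(im,None,fx=5,fy=5))"
```

```text
14.1 [0.5572 0.1415 0.025 ] [-3.14   0.053 -0.011] [ 7.05 -0.64 -0.58] -0.0002
{'n': 'scene', 'pix': array([333.9, 217.8]), 'cnt': np.int64(567), 'xc': np.float64(481.429), 'ends': array([414.863, 547.995]), 'y': np.float64(144.715), 'yaw': np.float64(-0.033), 'z': np.float64(29.727)} [-18.6   0.6]
```

View pics/c12.png

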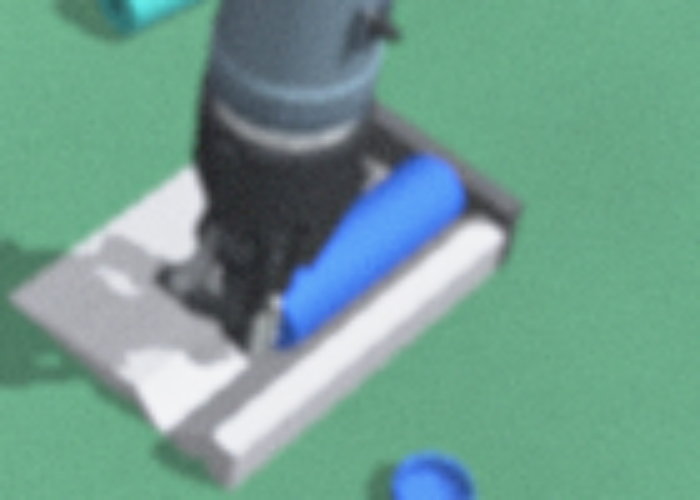

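The tool has stalled and the force is rising to 7 N, so the bar is against the stop. I'll back off and lift.

drive_tool([
  {"dp": [0.15,0,0],"turn": 0,"claw": 1},
  {"dp": [0.5,0,0],"turn": 0,"claw": 1},
  {"dp": [1.0,0,0],"turn": 0,"claw": 1},
  {"dp": [1.2,0,-1],"turn": 0,"claw": 1},
  {"dp": [1.2,0,-2.5],"turn": 0,"claw": 1},
  {"dp": [1.2,0,-4],"turn": 0,"claw": 1},
  {"dp": [1.2,1.5,-5.5],"turn": 0,"claw": 1},
  {"dp": [1.2,3,-6],"turn": 0,"claw": 1},
])

```text
time_s: 14.95
tcp_pos: [0.5876, 0.0637, 0.2032]
ee_rot: [-3.138, 0.039, -0.005]
wrist_force: [1.7, -1.0, 0.1]
finger_gap: -0.0002
```

drive_tool([
  {"dp": [0,1.5,0],"turn": 0,"claw": 1},
  {"dp": [0,3,0],"turn": 0,"claw": 1},
  {"dp": [0,4.5,0],"turn": 0,"claw": 1},
  {"dp": [0,6,0],"turn": 0,"claw": 1},
  {"dp": [0,6,0],"turn": 0,"claw": 1},
  {"dp": [0,6,0],"turn": 0,"claw": 1},
])

```text
time_s: 15.55
tcp_pos: [0.5797, -0.1223, 0.1986]
ee_rot: [-3.14, 0.059, 0.005]
wrist_force: [1.3, 0.3, 0.1]
finger_gap: -0.0004
```

```bash
python3 look.py 13 29.3 .48 .14; python3 -c "
from h import *
im=cv2.imread('pics/scene13.png')[170:270,260:400]; cv2.imwrite('pics/c13.png',cv2.resize(im,None,fx=5,fy=5))"
```

```text
15.55 [ 0.5797 -0.1223  0.1986] [-3.14   0.059  0.005] [1.34 0.3  0.09] -0.0004
{'n': 'scene', 'pix': array([330.4, 219.6]), 'cnt': np.int64(698), 'xc': np.float64(481.864), 'ends': array([416.665, 547.064]), 'y': np.float64(144.651), 'yaw': np.float64(-0.044), 'z': np.float64(28.749)} [-18.2   0.6]
{'n': 'top', 'pix': array([197.3, 221.2]), 'cnt': np.int64(536), 'xc': np.float64(478.615), 'ends': array([415.518, 541.712]), 'y': np.float64(142.907), 'yaw': np.float64(-0.039), 'z': np.float64(29.102)} [-21.4  -1.3]
```

View pics/c13.png

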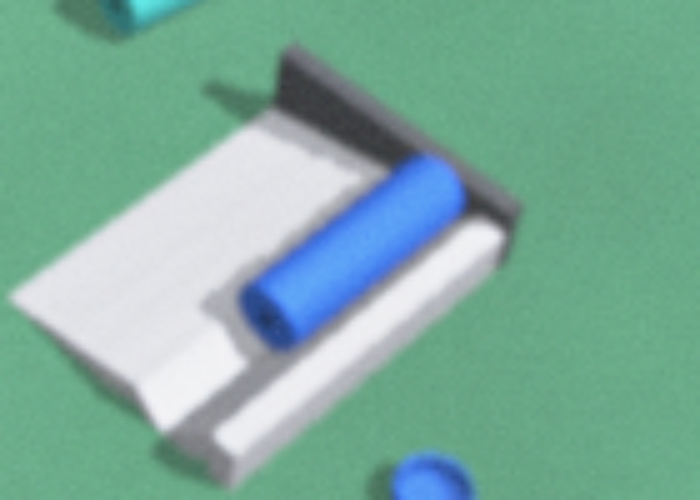

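View pics/top13.png

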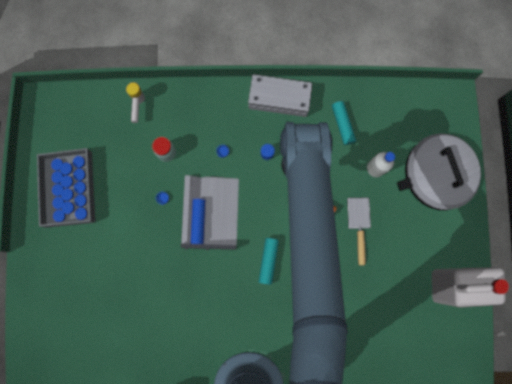

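```bash
python3 -c "
from bench import workorder; print(workorder.sign_off())"
```

```text
the job is handed in; nothing more can be done
None
```

The blue bar is seated in the groove with its end against the stop, and I handed the job in at about 15.7 s, well inside the 58 s limit.

- **Rolling:** I pushed the bar from behind with both fingertips, along the bench, up the ramp and over the crest. It dropped into the groove without being pinched or lifted.
- **Sliding:** I then pushed its +x end with the fingers shut until the tool stalled at x = 0.557 and the force rose from about 1 N to 7 N, which I took as contact with the stop. After that I backed off and lifted clear.

**Last checks:**
- **Lengthwise position:** in the V-block frame the bar's centre measured x = -18.2 mm from the scene camera and -21.4 mm from the top camera. The two disagree by about 3 mm, as they did from the start; their mean is -19.8 mm against a target of -20 mm.
- **Crosswise and height:** across the groove it measured +0.6 and -1.3 mm (target 0). Height was 28.7 and 29.1 mm (target 29.3), though that fit is tied to the expected height, so it is a weak check.
- **Fingers withdrawn:** in the pictures the bar's stop end looked unmoved after the fingers pulled away, and the gripper is about 0.2 m above the bench, touching nothing.
- **Other things on the bench:** none of those I could see had moved. In the last top picture the arm hid cap1 and most of the orange bar, so I did not recheck those two there.

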